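# Register a nameplate blank and hold the type cassette over it

### The arm

A 7-joint arm with a two-finger parallel gripper is mounted at the origin on the work surface. World frame = base frame: x ahead of the robot, y to its left, z up, the work surface at z = 0. Lengths are in m, angles in rad, forces in N, time in s.
With the tool pointing down it reaches from about 0.425 to 0.8 m from the base axis. Payload 8.3 kg.
Tool frame: the origin (TCP) lies at the very end of the fingers, on their centre line; the grasp point (between the pads) lies 19 mm behind it; z points along the fingers, y is the line along which they close (so a half turn about z gives the same grasp; the last joint's range is limited). The gripper opens to 85 mm and grips with 20 to 120 N. Pads are 22 mm wide; open, the fingers measure 114 mm over their backs; the gripper's body (76 mm by 85 mm) begins 54 mm behind the grasp point. The pads swing forward as they close: fully open they stand 13 mm farther back than shut.
Start: joints at [-1.346, 0.383, 0.016, 1.37, -0.006, 1.388, -0.046], TCP at [0.177, 0.599, 0.231] pointing down, gripper open.
Joint ranges: [-2.95, 2.95], [-0.25, 2.06], [-1.52, 1.56], [0.18, 2.33], [-1.44, 4.58], [0.02, 2.06], [-3.01, 3.01]. Speed limits (rad/s): [2.39, 2.39, 3.01, 3.01, 3.14, 3.14, 3.14].

### API

Orientations are given as a unit quaternion [w, x, y, z].
In Python, from cell import monitor, cams, ctrl gives the robot as it stands. The module is installed in compiled form; this text tells all that it offers.
- The arm moves only by the shell command python3 -m inch 'ROWS' [FORCE]. ROWS is a JSON object of lists of equal length, an entry for each row: "xyz": the shift along the tool's x, y, z in m, a list of three; "roll": the turn about the tool's z in degrees; "grip": the finger opening in m, from 0 to 0.0854. In form: {"xyz": [[x, y, z], ...], "roll": [roll, ...], "grip": [grip, ...]}. A call has 1 to 20 rows; each row shifts and turns the commanded pose from where the row before left it, along the tool's axes as they then stand; what a row does not reach is not made up. A row lasts 1/10 s, in which the tool goes at most 50 mm and 8.59 degrees, less where a joint would pass 70% of its speed; a pose out of reach is approached as far as the arm can. A call is refused whole if a number of a shift passes 0.05 or a number of a turn 8.59, either way. A call with a gripper value outside its range is refused whole. The fingers move at their own pace and stop on an object; FORCE is the grip in N (left out, the last holds). Time passes only in rows, so rows that do not move let the fingers close. It gives the time, the measured TCP pose, the force, the opening and the grip force at its end, in the units of the state.
- monitor.get_obs(): the state, without advancing time (a new reading comes with each control period).
- cams.get_image(name): name is "scene" or "top" or "wrist"; returns a dict with "color" (400x640x3 uint8, blue, green, red), "range_z" (400x640 float32, m along the optical axis (not along the pixel's ray), 0 where there is no reading), "K" (3x3 intrinsics, pixels), "rvec" (rotation vector, rad) and "tvec" (3), from world to camera coordinates, as OpenCV has them; the wrist camera has in their place "mount" (4x4, takes a point from camera to tool coordinates, whose origin is the TCP and whose axes are the flange's). Camera axes: x right, y down, z forward; pixel columns grow to the right and rows downward; lengths in m; the calibration is good to about 2 mm. A picture is of the moment at which its call begins: read the wrist's pose just before it.
- ctrl.hand_in(): hands the job in; it is judged then, once.
The state is a dict: "time_s": time; "joint_positions": joint angles; "qd": joint speeds; "joint_efforts": joint torques, N m; "position": TCP position; "eef_rot": TCP orientation; "wrist_force": force on the tool from outside, world axes, zero at the start; "wrist_torque": the same for the moment, N m; "gripper_width": opening from 0.0 (shut) to 1.0 (fully open); "grasp_force": force on a finger pad.
Only numpy, scipy, OpenCV 4.12 (cv2) and the standard library are available. Lean on these libraries where they do the work, as an engineer would, in place of code of your own. Each camera call takes 0.05 s, during which the arm holds its last target. There are 200 camera calls.

### The job

Get the long brass blank ready for marking: push it snug into the corner of the marking jig, its long side flat against the fence and its end against the end stop. Then pinch the two side catches of the type cassette together, draw it straight up out of its dock and carry it over the registered blank. Finish while still holding it there by its pinched catches, level, centred over the blank and lined up with it lengthwise, its underside about 80 mm above the blank; leave everything else on the bench where it is.

Things in the scene. Friction and masses are not known exactly. Their poses are not given: they have to be found in the camera images.
- jig: Fixed marking jig, aluminium base 130 (x) x 200 (y) x 6 mm, on either side of the bench, heading varies; origin: centre of its underside. Steel fence along the +x edge, inner face at x = +55 mm, y -60 to +100; steel end stop along the +y edge, inner face at y = +90 mm, x -25 to +55. Both 10 mm thick, tops 18 mm above the bench.
- jig_seat (a point): Point on the top face of the jig's base plate (x = +35, y = +35, z = +6 mm in the jig's frame), axes as the jig's: the blank's origin lies here when the blank is fully against fence and end stop.
- blank: Loose plain brass bar, 40 (x) x 110 (y) x 10 mm, about 0.36 kg, flat on the jig's base, its centre 15 to 45 mm short of its seat towards fence and towards stop, skewed up to 15 degrees; origin: centre of its underside, y along its length. Slides with 1.5 to 3.5 N.
- dock: Fixed grey dock, 100 (x) x 120 (y) mm, 33 mm tall, on either side of the bench, heading varies; origin: centre of its underside. Its pocket's floor is 8 mm above the bench. Steel lips 44 mm long (y) at mid-length of its +x and -x sides reach over the catches' noses; their inner edges are 31 mm from the centre, tops 33 mm above the bench.
- cassette: Loose black cassette, 40 (x) x 100 (y) x 62 mm, about 0.38 kg; origin: centre of its underside, y along its length. Starts seated in the dock (origin 8 mm above the bench, heading as the dock's, 1 mm play). Sprung steel catches, 30 mm long (y), at mid-length of its -x and +x sides, 60 mm across their faces; pinched to their stops (44 mm across) they also serve to lift it by.
- catch_near_pad (a point): Middle of the finger face of the catch on the cassette's -x side, 46 mm above the cassette's underside, 30 mm from its centre when out; moves with the catch. Face: 30 mm long, clear of the dock from 25 to 60 mm above the underside.
- catch_far_pad (a point): The same for the catch on the cassette's +x side.
- catch_near (a joint): Travel of the -x catch: 0 sprung out, 0.008 m fully in against its stop; spring 3 N when out to 8 N fully in. A nose at its foot stays under the dock's lip until it is more than 4 mm in.
- catch_far (a joint): Travel of the +x catch, likewise.
- weight: Bystander: round dark iron weight, 80 mm across, 34 mm tall; origin at the centre of its underside.
- awl: Bystander: awl with a wooden handle, 150 mm long, lying roughly along the world's x between jig and dock; under 40 mm tall.
- short_blank: Bystander: a shorter brass bar, 40 x 60 x 10 mm, lying on the bench, not in the jig.
- dye_jar: Bystander: capped jar, 52 mm across, 70 mm tall.
- mallet: Bystander: hammer with a wooden handle, 240 mm long, lying on the bench.
- punch_cup: Bystander: white ceramic cup, 72 mm across, 90 mm tall.
- cork_block: Bystander: cork block 50 x 80 x 30 mm.
Not all that is in view belongs to the job. What is shaped like the dock but orange or turquoise is not meant.

How it is judged:
On the way, in this order (a step that is already met when the one before it is completed fails the run):
1. the long blank lies flush against the jig's fence and end stop, the cassette still in its dock (x of blank in the frame of jig_seat between -0.003 and 0.003 m and y of blank in the frame of jig_seat between -0.003 and 0.003 m and z of blank in the frame of jig_seat between -0.003 and 0.003 m and angle between the y axis of blank and the y axis of jig, either way round below 0.035 rad and z of cassette in the frame of dock below 0.012 m and horizontal distance between cassette and dock below 0.008 m), for 0.2 s.
2. both catches are pinched in while the cassette still sits in the dock (value of joint each of catch_near, catch_far above 0.0055 m and z of cassette in the frame of dock below 0.012 m and horizontal distance between cassette and dock below 0.008 m), for 0.1 s.
At the end, for the whole second after the job is handed in: Blank within 3 mm and 2 degrees of its seat in the jig's corner; cassette held by the fingers, both catches over 5.5 mm in, underside 35 to 150 mm above the blank's top, centred on it within 18 mm, lined up and level within 8 degrees, at rest (x of blank in the frame of jig_seat between -0.003 and 0.003 m and y of blank in the frame of jig_seat between -0.003 and 0.003 m and z of blank in the frame of jig_seat between -0.003 and 0.003 m and angle between the y axis of blank and the y axis of jig, either way round below 0.035 rad and value of joint each of catch_near, catch_far above 0.0055 m and z of cassette in the frame of blank between 0.045 and 0.16 m and horizontal distance between cassette and blank below 0.018 m and angle between the y axis of cassette and the y axis of blank, either way round below 0.14 rad and angle between cassette's own z axis and vertical below 0.14 rad and contact force between cassette and the fingers above 5 N and linear speed of cassette below 0.03 m/s); the arm keeps its last pose, push and grip.
It fails at once if a bystander is shifted by more than 30 mm (distance of any of weight, awl, short_blank, dye_jar, mallet, punch_cup, cork_block from where it was at the start of the episode above 0.03 m).
It also fails if it takes over 56 s, if anything falls off the work surface, if the arm or the gripper's body presses on something with over 40 N, if the wrist force passes 120 N, or if a joint passes its speed limit or range.

## Working session

There is one attempt and no reset: what is moved stays moved. The work goes in short steps, Python scripts to look and compute and a shell command to move; the robot and the scene stay as the last step left them, time stands still between calls to the robot, and variables do not carry over. Pictures are saved under pics/ and viewed, at most 12 in all, crops included, and the job is handed in when it is done.

```bash
mkdir -p pics
cat > h.py <<'E'
import numpy as np, cv2
from cell import monitor, cams, ctrl
def snap(n):
    d=cams.get_image(n); np.savez(''+n+'.npz',**d); return d
def load(n): return dict(np.load(''+n+'.npz'))
def pts(d):  # world points for all pixels via depth (static cams)
    K=d['K'];R=cv2.Rodrigues(d['rvec'])[0];t=d['tvec'].ravel()
    v,u=np.mgrid[0:400,0:640];z=d['range_z']
    p=np.stack([(u-K[0,2])/K[0,0]*z,(v-K[1,2])/K[1,1]*z,z],-1)
    return (p-t)@R
def ray(d,u,v,h):
    K=d['K'];R=cv2.Rodrigues(d['rvec'])[0];t=d['tvec'].ravel()
    r=R.T@np.array([(u-K[0,2])/K[0,0],(v-K[1,2])/K[1,1],1]);c=-R.T@t
    return c+r*(h-c[2])/r[2]
E
python3 - <<'E'
from h import *
for n in('top','scene'):
    d=snap(n);cv2.imwrite(f'pics/{n}0.png',d['color'])
    print(n,-cv2.Rodrigues(d['rvec'])[0].T@d['tvec'].ravel(),d['K'][0,0])
o=monitor.get_obs();print(o)
E
```

```text
top [ 0.44738814 -0.00147928  1.44436898] 396.13971436996815
scene [ 1.04099243 -0.60838405  1.12796266] 468.49710155279973
{'time_s': 0.1, 'joint_positions': array([-1.3459127 ,  0.384207  ,  0.01638187,  1.3710868 , -0.00628612,
        1.38817918, -0.04649964]), 'qd': array([-0.00016809, -0.00154395, -0.00192126, -0.0049621 , -0.00034756,
       -0.00224963, -0.00182822]), 'joint_efforts': array([ 3.18001876e-03, -6.29126930e+01,  8.47355369e-01, -3.72751880e+01,
        1.65800680e-02,  1.05878882e-02,  5.42877206e-05]), 'position': array([0.17723346, 0.59885993, 0.23032884]), 'eef_rot': array([-1.08564010e-04,  1.43366166e-01,  9.89669291e-01, -9.08842503e-04]), 'wrist_force': array([-0.60309848, -0.23837359, -0.19830863]), 'wrist_torque': array([-0.0460975 ,  0.0385035 , -0.00853807]), 'grasp_force': 0.0, 'gripper_width': 0.9997918879913508}
```

View pics/top0.png

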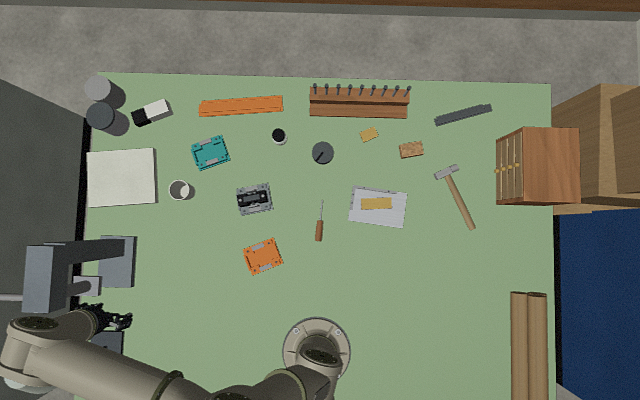

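View pics/scene0.png

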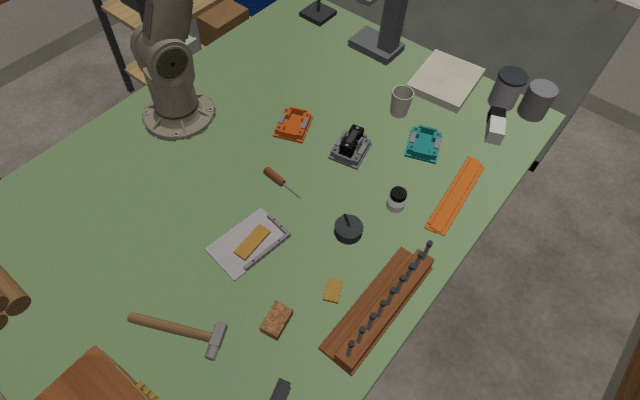

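Top view: the grey dock with the black cassette is at (254,199). The look-alikes are the orange dock (263,256) and the turquoise dock (210,153), both empty. The jig is at (378,207) with the long blank at (376,203); its look-alike is the short blank at (369,135), off the jig. I choose the grey dock and the blank on the jig, and check both in one close crop.

Run:
```python
from h import *
d=load('top');P=pts(d);c=d['color']
a=cv2.resize(c[165:235,335:415],None,fx=5,fy=5,interpolation=cv2.INTER_CUBIC)
b=cv2.resize(c[165:235,215:295],None,fx=5,fy=5,interpolation=cv2.INTER_CUBIC)
s=load('scene')['color']
e=cv2.resize(s[200:280,200:300],None,fx=4,fy=3,interpolation=cv2.INTER_CUBIC)
f=cv2.resize(s[115:175,315:395],None,fx=5,fy=4,interpolation=cv2.INTER_CUBIC)[:240]
cv2.imwrite('pics/crop1.png',np.vstack([np.hstack([a,b]),np.hstack([e,f])]))
for u,v in [(376,203),(360,210),(254,199),(243,203),(317,350)]: print((u,v),P[v,u].round(3),ray(d,u,v,0).round(3))
```

```text
(376, 203) [ 0.534 -0.2    0.017] [ 0.535 -0.202  0.   ]
(360, 210) [ 0.507 -0.144  0.005] [ 0.508 -0.145  0.   ]
(254, 199) [0.534 0.232 0.068] [0.538 0.243 0.   ]
(243, 203) [0.519 0.27  0.066] [0.522 0.283 0.   ]
(317, 350) [ 0.071 -0.001  0.21 ] [ 0.007 -0.001  0.   ]
```

View pics/crop1.png

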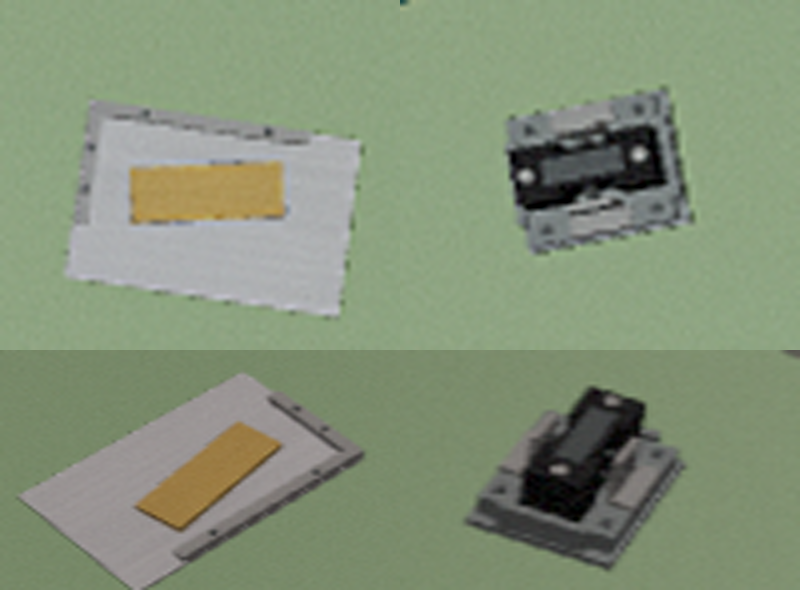

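The crop confirms both choices. The jig's fence is on the far side (world +x) and the stop is on the left (+y), with the blank short of both. The black cassette sits in the grey dock. Next come rough poses, then a look with the wrist camera on the way.

```bash
cat >> h.py <<'E'
def ppos(d,uv,h): return np.array([ray(d,u,v,h) for u,v in uv])[:,:2]
def rect(d,m,h):
    cs=cv2.findContours(m.astype(np.uint8),cv2.RETR_EXTERNAL,cv2.CHAIN_APPROX_NONE)[0]
    c=max(cs,key=cv2.contourArea)[:,0]
    p=ppos(d,c,h)
    (cx,cy),(w,l),a=cv2.minAreaRect((p*1000).astype(np.float32))
    if w>l: w,l,a=l,w,a+90   # a = angle of w side (short) from world x
    a=(a+90)%180-90
    return np.array([cx,cy,w,l,a]).round(1)
def wcam(n='wrist'):
    from scipy.spatial.transform import Rotation as Ro
    o=monitor.get_obs();d=cams.get_image('wrist')
    q=o['eef_rot'];T=np.eye(4);T[:3,:3]=Ro.from_quat([q[1],q[2],q[3],q[0]]).as_matrix();T[:3,3]=o['position']
    M=np.linalg.inv(T@d['mount']);d['rvec']=cv2.Rodrigues(M[:3,:3])[0];d['tvec']=M[:3,3]
    np.savez(''+n+'.npz',**d);return d
E
python3 - <<'E'
from h import *
d=load('top');P=pts(d);hsv=cv2.cvtColor(d['color'],cv2.COLOR_BGR2HSV)
H,S,V=cv2.split(hsv)
u=np.arange(640)[None]+0*H.astype(int);v=np.arange(400)[:,None]+0*H.astype(int)
box=lambda a,b,c_,e:(u>a)&(u<b)&(v>c_)&(v<e)
jb=box(335,420,165,240);db=box(220,290,170,230)
print('hsv bg',hsv[240,345],'jig',hsv[210,360],'brass',hsv[203,376],'dock',hsv[190,243])
green=(abs(H.astype(int)-hsv[240,345][0])<12)&(S>45)
print('jig',rect(d,jb&~green,0.006),'blank',rect(d,jb&(S>80)&(H<35),0.016))
print('dock',rect(d,db&~green,0.03),'cass',rect(d,db&(V<60),0.07))
print(wcam()['mount'].round(3),load('wrist')['K'][0,0])
E
```

```text
hsv bg [ 47  54 165] jig [107  10 183] brass [ 21 126 176] dock [ 83  18 128]
jig [ 523.  -205.7  132.8  203.7   -7.2] blank [ 533.7 -199.8   39.1  107.8    4.1]
dock [536.4 239.9  98.7 122.8  12.8] cass [538.3 239.6  47.3 103.6  12.8]
[[-0.    -0.965 -0.261  0.065]
 [ 1.    -0.     0.001  0.   ]
 [-0.001 -0.261  0.965 -0.142]
 [ 0.     0.     0.     1.   ]] 344.57684502678796
```

```bash
python3 -m inch '{"xyz":[[-0.05,0,0],[-0.05,0,0],[-0.05,-0.02,0],[-0.05,-0.05,0],[-0.05,-0.05,0],[0,-0.05,0],[0,-0.05,0],[0,-0.04,0],[0,0,0],[0,0,0]],"roll":[0,0,0,0,0,0,0,0,0,0],"grip":[0.0854,0.0854,0.0854,0.0854,0.0854,0.0854,0.0854,0.0854,0.0854,0.0854]}'
```

```text
time_s: 1.15
position: [0.3204, 0.3173, 0.2317]
eef_rot: [0.0, 0.144, 0.99, 0.001]
wrist_force: [-0.6, 1.1, 0.8]
gripper_width: 0.999
grasp_force: 0.0
```

```bash
python3 -m inch '{"xyz":[[-0.04,-0.013,0],[-0.04,-0.013,0],[-0.04,-0.013,0],[-0.04,-0.013,0],[-0.01,0,0],[0,0,0],[0,0,0]],"roll":[0,0,0,0,0,0,0],"grip":[0.06,0.06,0.06,0.06,0.06,0.06,0.06]}'
python3 - <<'E'
from h import *
d=wcam('wd');cv2.imwrite('pics/wd.png',d['color'])
E
```

```text
time_s: 1.85
position: [0.4681, 0.2213, 0.2307]
eef_rot: [-0.001, 0.142, 0.99, -0.0]
wrist_force: [-0.7, 0.2, 0.5]
gripper_width: 0.703
grasp_force: 0.0
```

View pics/wd.png

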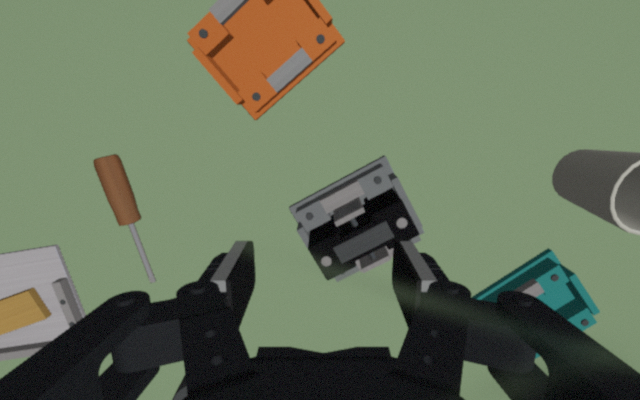

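The wrist view shows the grey dock at about (355,220), with the cassette's two white studs at (326,261) and (402,224). The jig is entering at the lower left.

```bash
cat >> h.py <<'E'
def drect(P,m):
    (cx,cy),(w,l),a=cv2.minAreaRect((P[m][:,:2]*1000).astype(np.float32))
    if w>l: w,l,a=l,w,a+90
    return np.array([cx,cy,w,l,(a+90)%180-90]).round(1)
E
python3 - <<'E'
from h import *
for n in('wd','top'):
    d=load(n);P=pts(d);z=P[...,2]
    near=(np.hypot(P[...,0]-.537,P[...,1]-.24)<.09)&(d['range_z']>0)
    bench=(np.hypot(P[...,0]-.45,P[...,1]-.15)<.05)&(abs(z)<.02)
    print(n,'bench z',np.median(z[bench]))
    m=near&(z>.058)&(z<.085); m=cv2.morphologyEx(m.astype(np.uint8),cv2.MORPH_OPEN,np.ones((3,3)))>0
    print(' top>58',m.sum(),np.median(z[m]),drect(P,m))
    m=near&(z>.02); m=cv2.morphologyEx(m.astype(np.uint8),cv2.MORPH_OPEN,np.ones((3,3)))>0
    print(' dock',m.sum(),drect(P,m))
d=load('wd')
# white studs
hsv=cv2.cvtColor(d['color'],cv2.COLOR_BGR2HSV)
print('studs',[ray(d,u,v,.072).round(4) for u,v in((326,261),(402,224))])
E
```

```text
wd bench z -0.0005028168268799109
 top>58 4650 0.06970085536141375 [536.6 240.8  61.3 100.   11.9]
 dock 38605 [516.5 236.5 118.1 133.9 -77.4]
top bench z -0.0004063091573631072
 top>58 300 0.07027924786913807 [538.1 240.8  39.3 100.8  12.8]
 dock 765 [538.1 241.1  93.2 118.3  11.3]
studs [array([0.5455, 0.2018, 0.072 ]), array([0.5295, 0.2797, 0.072 ])]
```

```bash
python3 -m inch '{"xyz":[[0.01,-0.05,0],[0.01,-0.05,0],[0.01,-0.05,0],[0.01,-0.05,0],[0.01,-0.05,0],[0.01,-0.05,0],[0.01,-0.05,0],[0.01,-0.04,0],[0,0,0],[0,0,0],[0,0,0]],"roll":[-4.5,-4.5,0,0,0,0,0,0,0,0,0],"grip":[0.06,0.06,0.06,0.06,0.06,0.06,0.06,0.06,0.06,0.06,0.06]}'
python3 - <<'E'
from h import *
d=wcam('wj');cv2.imwrite('pics/wj.png',d['color'])
E
```

```text
time_s: 3.0
position: [0.3353, -0.1314, 0.2314]
eef_rot: [0.0, 0.064, 0.998, 0.0]
wrist_force: [0.4, 0.4, 0.0]
gripper_width: 0.703
grasp_force: 0.0
```

View pics/wj.png

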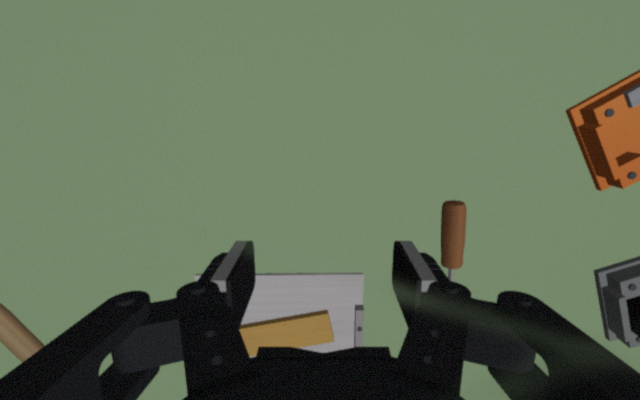

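The jig is too far forward and hidden by the fingers, so I move on over it.

```bash
python3 -m inch '{"xyz":[[-0.047,-0.008,0],[-0.047,-0.008,0],[-0.047,-0.008,0],[-0.047,-0.008,0],[-0.044,-0.008,0],[0,0,0],[0,0,0]],"roll":[0,0,0,0,0,0,0],"grip":[0.06,0.06,0.06,0.06,0.06,0.06,0.06]}'
python3 - <<'E'
from h import *
d=wcam('wj2');cv2.imwrite('pics/wj2.png',d['color'])
H,S,V=cv2.split(cv2.cvtColor(d['color'],cv2.COLOR_BGR2HSV));P=pts(d);z=P[...,2]
near=(np.hypot(P[...,0]-.523,P[...,1]+.206)<.14)&(d['range_z']>0)
br=near&(S>80)&(H<35);br=cv2.morphologyEx(br.astype(np.uint8),cv2.MORPH_OPEN,np.ones((3,3)))>0
print('bench',np.median(z[(S>45)&(H>40)&(H<70)&(d['range_z']>.2)]),'blank',rect(d,br,.016),drect(P,br),np.median(z[br]))
E
```

```text
time_s: 3.75
position: [0.5609, -0.2003, 0.2294]
eef_rot: [-0.002, 0.063, 0.998, -0.0]
wrist_force: [-0.6, 0.7, 0.3]
gripper_width: 0.701
grasp_force: 0.0
bench -0.000408919125816577 blank [ 533.2 -201.9   39.4  108.8    4. ] [ 5.443e+02 -2.018e+02  6.790e+01  1.106e+02  2.000e-01] 0.015552586254428152
```

View pics/wj2.png

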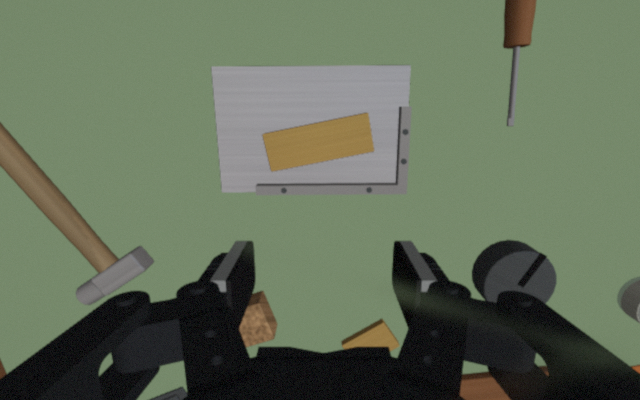

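In this view the jig is square to the tool. Its near edge runs at row 67 from (213,67) to (410,66), the fence's inner edge is at row about 183, the stop's inner edge is at column about 399, and the blank is at (319,142).

Run:
```python
from h import *
d=load('wj2');g=cv2.cvtColor(d['color'],cv2.COLOR_BGR2GRAY).astype(int)
print('col300',list(enumerate(g[176:200,300],176)));print('row170',list(enumerate(g[170,392:416],392)))
H,S,V=cv2.split(cv2.cvtColor(d['color'],cv2.COLOR_BGR2HSV))
m=(S<35)&(V>120);m[:60]=0;m[200:]=0
# outer near edge at z=6mm : fit line
E=[]
for u in range(222,400,4):
    v=np.argmax(m[:,u]);E.append((u,v))
p=ppos(d,E,.006);vx,vy,x0,y0=cv2.fitLine(p.astype(np.float32),cv2.DIST_HUBER,0,.01,.01).ravel()
a=np.degrees(np.arctan2(-vx*np.sign(vy),abs(vy)));print('near edge angle',a)
F=[(u,176+np.argmin(g[176:190,u])) for u in range(262,392,4)]
q=ppos(d,F,.006);qx=cv2.fitLine(q.astype(np.float32),cv2.DIST_HUBER,0,.01,.01).ravel();print('fence line angle',np.degrees(np.arctan2(-qx[0]*np.sign(qx[1]),abs(qx[1]))))
th=np.radians(a);ex=np.array([np.cos(th),np.sin(th)]);ey=np.array([-np.sin(th),np.cos(th)])
xn=np.mean(p@ex);print('x jig origin from near edge',xn+.065)
for h in(.006,.018):
    f=np.median(ppos(d,F,h)@ex);print('fence dark line h',h,'origin x',f-.055)
    G=[(390+np.argmin(g[v,390:404]),v) for v in range(115,175,4)];s=np.median(ppos(d,G,h)@ey);print('stop h',h,'origin y',s-.09)
# outer corners top fence
top=load('top')
print('top-cam centre in ex,ey',np.array([.523,-.2057])@ex,np.array([.523,-.2057])@ey)
print(ppos(d,[(217,130)],.006)@ey,ppos(d,[(320,193)],.018)@ex,ppos(d,[(409,150)],.018)@ey)
b=np.array([.5332,-.2015]);print('blank e',b@ex,b@ey)
```

```text
col300 [(176, np.int64(148)), (177, np.int64(147)), (178, np.int64(146)), (179, np.int64(146)), (180, np.int64(147)), (181, np.int64(148)), (182, np.int64(138)), (183, np.int64(107)), (184, np.int64(79)), (185, np.int64(95)), (186, np.int64(116)), (187, np.int64(124)), (188, np.int64(124)), (189, np.int64(123)), (190, np.int64(124)), (191, np.int64(123)), (192, np.int64(124)), (193, np.int64(126)), (194, np.int64(126)), (195, np.int64(127)), (196, np.int64(127)), (197, np.int64(128)), (198, np.int64(130)), (199, np.int64(128))]
row170 [(392, np.int64(153)), (393, np.int64(152)), (394, np.int64(152)), (395, np.int64(136)), (396, np.int64(87)), (397, np.int64(61)), (398, np.int64(92)), (399, np.int64(121)), (400, np.int64(126)), (401, np.int64(124)), (402, np.int64(123)), (403, np.int64(123)), (404, np.int64(123)), (405, np.int64(123)), (406, np.int64(126)), (407, np.int64(124)), (408, np.int64(128)), (409, np.int64(129)), (410, np.int64(130)), (411, np.int64(128)), (412, np.int64(129)), (413, np.int64(129)), (414, np.int64(128)), (415, np.int64(129))]
near edge angle -6.8169155
fence line angle -7.2420125
x jig origin from near edge 0.5433567097760967
fence dark line h 0.006 origin x 0.5446546898596156
stop h 0.006 origin y -0.1430350013234868
fence dark line h 0.018 origin x 0.5419281964700975
stop h 0.018 origin y -0.14561008731256375
top-cam centre in ex,ey 0.5437186659172178 -0.14216721566021442
[-0.24276781] [0.60662135] [-0.04398599]
blank e 0.5533480294272304 -0.13678619678616524
```

```bash
python3 -m inch '{"xyz":[[0.042,-0.004,0],[0.041,-0.004,0],[0,0,0.05],[0,0,0.05],[0,0,0.05],[0,0,0.04],[0,0,0],[0,0,0],[0,0,0]],"roll":[0,0,0,0,0,0,0,0,0],"grip":[0.03,0.03,0.03,0.03,0.03,0.03,0.03,0.03,0.03]}'
cat >> h.py <<'E'
def where():
    o=monitor.get_obs();p=o['position'];q=o['eef_rot'];c,s=np.cos(np.radians(-7.1)),np.sin(np.radians(-7.1))
    print('e',round(p[0]*c+p[1]*s,4),round(-p[0]*s+p[1]*c,4),'z',round(p[2],4),'yhead',round(-np.degrees(2*np.arctan2(q[1],q[2])),2),'F',o['wrist_force'].round(1),'w',round(o['gripper_width']*85.4,1),'t',round(o['time_s'],2))
E
python3 -c "from h import *;where()"
```

```text
time_s: 4.7
position: [0.4782, -0.2003, 0.0444]
eef_rot: [0.002, 0.065, 0.998, -0.0]
wrist_force: [0.9, -0.8, 0.6]
gripper_width: 0.347
grasp_force: 0.0
e 0.4993 -0.1397 z 0.0444 yhead -7.46 F [ 0.9 -0.8  0.6] w 29.7 t 4.7
```

```bash
python3 -m inch '{"xyz":[[0,0.002,0.02],[0,0,0.016],[0,0,0],[-0.01,0,0],[-0.007,0,0],[-0.006,0,0],[-0.006,0,0],[-0.006,0,0],[-0.005,0,0],[0,0,0],[0,0,0]],"roll":[0,0,0,0,0,0,0,0,0,0,0],"grip":[0.03,0.03,0.03,0.03,0.03,0.03,0.03,0.03,0.03,0.03,0.03]}'
python3 -c "from h import *;where()"
```

```text
time_s: 5.8
position: [0.5162, -0.2035, 0.0057]
eef_rot: [-0.0, 0.065, 0.998, 0.0]
wrist_force: [-3.8, 1.2, 6.3]
gripper_width: 0.355
grasp_force: 3.7
e 0.5374 -0.1381 z 0.0057 yhead -7.5 F [-3.8  1.2  6.3] w 30.3 t 5.8
```

```bash
python3 -m inch '{"xyz":[[0,0,-0.002],[-0.005,0,0],[-0.004,0,0],[-0.002,0,0],[0,0,0],[0,0,0]],"roll":[0,0,0,0,0,0],"grip":[0.03,0.03,0.03,0.03,0.03,0.03]}'
python3 -c "from h import *;where()"
```

```text
time_s: 6.4
position: [0.5252, -0.2046, 0.0069]
eef_rot: [-0.002, 0.065, 0.998, 0.0]
wrist_force: [-10.6, 1.2, 6.7]
gripper_width: 0.35
grasp_force: 5.7
e 0.5465 -0.1381 z 0.0069 yhead -7.51 F [-10.6   1.2   6.7] w 29.9 t 6.4
```

```bash
python3 -m inch '{"xyz":[[-0.002,0,-0.001],[-0.001,0,0],[0,0,0],[0,0,0]],"roll":[0,0,0,0],"grip":[0.03,0.03,0.03,0.03]}'
python3 -c "from h import *;where()"
```

```text
time_s: 6.8
position: [0.5253, -0.2047, 0.0068]
eef_rot: [-0.005, 0.066, 0.998, 0.001]
wrist_force: [-18.1, 3.3, 9.4]
gripper_width: 0.355
grasp_force: 9.6
e 0.5466 -0.1382 z 0.0068 yhead -7.54 F [-18.1   3.3   9.4] w 30.3 t 6.8
```

```bash
python3 -m inch '{"xyz":[[0.015,0,0],[0,0,-0.04],[0,-0.05,0],[-0.025,-0.046,0],[-0.019,0,0],[0,0,0],[0,0,0]],"roll":[0,0,0,0,0,0,0],"grip":[0.03,0.03,0.03,0.03,0.03,0.03,0.03]}'
python3 -c "from h import *;where()"
```

```text
time_s: 7.5
position: [0.5462, -0.3015, 0.048]
eef_rot: [0.0, 0.065, 0.998, -0.0]
wrist_force: [-0.4, 1.1, 0.1]
gripper_width: 0.352
grasp_force: 0.0
e 0.5793 -0.2317 z 0.048 yhead -7.43 F [-0.4  1.1  0.1] w 30.0 t 7.5
```

```bash
python3 -m inch '{"xyz":[[0,0,0.02],[0,0,0.018],[0,0,0],[0,0.008,0],[0,0.006,0],[0,0.006,0],[0,0.006,0],[0,0.006,0],[0,0,0],[0,0,0]],"roll":[0,0,0,0,0,0,0,0,0,0],"grip":[0.03,0.03,0.03,0.03,0.03,0.03,0.03,0.03,0.03,0.03]}'
python3 -c "from h import *;where()"
```

```text
time_s: 8.5
position: [0.5499, -0.2692, 0.0103]
eef_rot: [-0.0, 0.065, 0.998, 0.0]
wrist_force: [-0.0, 0.1, -0.8]
gripper_width: 0.352
grasp_force: 0.0
e 0.579 -0.1992 z 0.0103 yhead -7.44 F [-0.   0.1 -0.8] w 30.1 t 8.5
```

Run:
```python
from h import *
d=wcam('wp');s=snap('top')
c=np.hstack([cv2.resize(d['color'],(480,300)),cv2.resize(s['color'][170:245,335:415],(320,300),interpolation=cv2.INTER_CUBIC)])
cv2.imwrite('pics/p.png',c)
```

```text
(no output)
```

View pics/p.png

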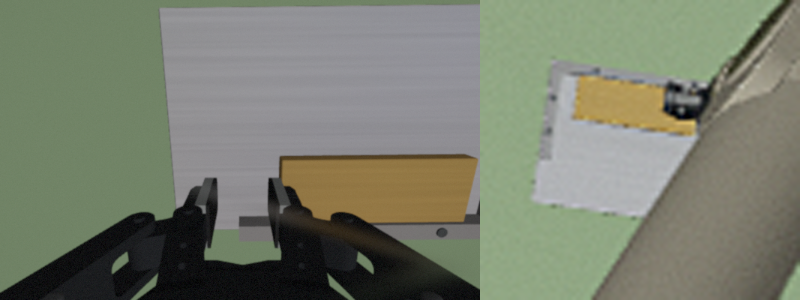

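The blank lies along the fence, and the right finger's back is at the blank's end (about (279,190) in the left panel). A small gap to the stop remains, so I keep pushing.

```bash
python3 -m inch '{"xyz":[[0,0.004,0],[0,0.004,0],[0,0.002,0],[0,0,0],[0,0,0]],"roll":[0,0,0,0,0],"grip":[0.03,0.03,0.03,0.03,0.03]}'
python3 -c "from h import *;where()"
```

```text
time_s: 9.1
position: [0.5512, -0.2598, 0.0103]
eef_rot: [0.0, 0.065, 0.998, 0.0]
wrist_force: [0.1, -0.2, 0.2]
gripper_width: 0.35
grasp_force: 0.1
e 0.5791 -0.1896 z 0.0103 yhead -7.47 F [ 0.1 -0.2  0.2] w 29.9 t 9.1
```

```bash
python3 -m inch '{"xyz":[[0,0.004,0],[0,0.003,0],[0,0,0],[0,0,0]],"roll":[0,0,0,0],"grip":[0.03,0.03,0.03,0.03]}'
python3 - <<'E'
from h import *
where();d=wcam('wp2');H,S,V=cv2.split(cv2.cvtColor(d['color'],cv2.COLOR_BGR2HSV))
print(rect(d,(S>80)&(H<35),.016))
m=(S>80)&(H<35);r=np.where(m[230])[0];print('brass row230',r.min(),r.max(),ray(d,r.min(),230,.016),ray(d,r.max(),230,.016))
d=load('wp');H,S,V=cv2.split(cv2.cvtColor(d['color'],cv2.COLOR_BGR2HSV));m=(S>80)&(H<35);r=np.where(m[230])[0];print('before',r.min(),r.max(),ray(d,r.min(),230,.016))
E
```

```text
time_s: 9.5
position: [0.552, -0.2534, 0.0104]
eef_rot: [0.0, 0.065, 0.998, -0.0]
wrist_force: [-1.0, -3.3, -0.4]
gripper_width: 0.35
grasp_force: 1.6
e 0.579 -0.1833 z 0.0104 yhead -7.49 F [-1.  -3.3 -0.4] w 29.9 t 9.5
[ 569.2 -178.8   62.1  110.5   -6.9]
brass row230 372 633 [ 0.54158333 -0.23107116  0.016     ] [ 0.55598252 -0.12187417  0.016     ]
before 373 632 [ 0.5395444  -0.24646178  0.016     ]
```

```bash
python3 -m inch '{"xyz":[[0,0.002,0],[0,0.002,0],[0,0,0],[0,0,0]],"roll":[0,0,0,0],"grip":[0.03,0.03,0.03,0.03]}'
python3 -c "from h import *;where()"
```

```text
time_s: 9.95
position: [0.5518, -0.2532, 0.0109]
eef_rot: [0.0, 0.067, 0.998, -0.002]
wrist_force: [-1.6, -11.5, -2.0]
gripper_width: 0.352
grasp_force: 5.9
e 0.5789 -0.1831 z 0.0109 yhead -7.66 F [ -1.6 -11.5  -2. ] w 30.0 t 9.95
```

```bash
python3 -m inch '{"xyz":[[0,-0.01,0],[0,0,-0.04],[0.05,0.03,0],[0.002,0.05,0],[0,0,0.021],[0,0,0.02],[0,0,0],[-0.01,0,0],[-0.006,0,0],[-0.003,0,0],[-0.003,0,0],[0,0,0],[0,0,0]],"roll":[0,0,0,0,0,0,0,0,0,0,0,0,0],"grip":[0.03,0.03,0.03,0.03,0.03,0.03,0.03,0.03,0.03,0.03,0.03,0.03,0.03]}'
python3 -c "from h import *;where()"
```

```text
time_s: 11.25
position: [0.5285, -0.1801, 0.008]
eef_rot: [-0.01, 0.066, 0.998, 0.003]
wrist_force: [-38.5, 9.0, 26.2]
gripper_width: 0.353
grasp_force: 19.9
e 0.5467 -0.1134 z 0.008 yhead -7.63 F [-38.5   9.   26.2] w 30.1 t 11.25
```

```bash
python3 -m inch '{"xyz":[[0.02,0,0],[0,0,-0.05],[0,0,-0.05],[-0.03,0,-0.05],[-0.03,0,-0.05],[0,0,-0.02],[0,0,0],[0,0,0]],"roll":[0,0,0,0,0,0,0,0],"grip":[0.06,0.06,0.06,0.06,0.06,0.06,0.06,0.06]}'
python3 - <<'E'
from h import *
where();d=wcam('wj3');cv2.imwrite('pics/wj3.png',d['color'])
H,S,V=cv2.split(cv2.cvtColor(d['color'],cv2.COLOR_BGR2HSV));m=(S>80)&(H<35);m[240:]=0
r=rect(d,m,.016);th=np.radians(-7.1);b=r[:2]/1000;print(r,'e',b@[np.cos(th),np.sin(th)],b@[-np.sin(th),np.cos(th)])
E
```

```text
time_s: 12.05
position: [0.5702, -0.1858, 0.2162]
eef_rot: [0.001, 0.066, 0.998, -0.0]
wrist_force: [0.3, -0.0, -0.4]
gripper_width: 0.705
grasp_force: 0.0
e 0.5888 -0.1139 z 0.2162 yhead -7.52 F [ 0.3 -0.  -0.4] w 60.2 t 12.05
[ 560.7 -176.8   40.1  109.3   -6.6] e 0.5782532586601127 -0.10614093860976014
```

View pics/wj3.png

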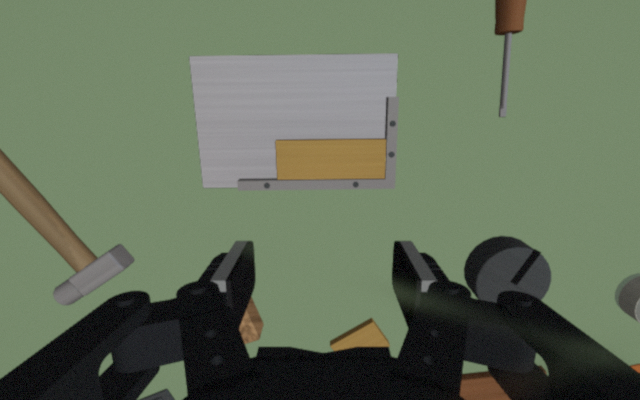

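The blank now sits square in the corner: its end is against the stop at column 386 and its side is against the fence at row 180. Now for the cassette.

```bash
python3 -m inch '{"xyz":[[0.01,0.046,0],[0.01,0.046,0],[0.01,0.046,0],[0.01,0.046,0],[0.01,0.046,0],[0.01,0.046,0],[0.01,0.046,0],[0.01,0.046,0],[0.009,0.046,0],[0,0,0],[0,0,0],[0,0,0],[0,0,0],[0,0,0],[0,0,0],[0,0,0],[0,0,0],[0,0,0],[0,0,0],[0,0,0]],"roll":[0,0,0,0,0,0,0,0,0,8,8,8,8,8,8,8,8,6.5,0,0],"grip":[0.0854,0.0854,0.0854,0.0854,0.0854,0.0854,0.0854,0.0854,0.0854,0.0854,0.0854,0.0854,0.0854,0.0854,0.0854,0.0854,0.0854,0.0854,0.0854,0.0854]}'
cat >> h.py <<'E'
def tool(tx,ty):
    from scipy.spatial.transform import Rotation as Ro
    o=monitor.get_obs();p=o['position'];q=o['eef_rot'];R=Ro.from_quat([q[1],q[2],q[3],q[0]]).as_matrix()
    print('pos',p.round(4),'tool shift',(R.T@np.array([tx-p[0],ty-p[1],0])).round(4),'y azimuth',np.degrees(np.arctan2(R[1,1],R[0,1])).round(2),'tz',R[:,2].round(3),'j',o['joint_positions'].round(2),'F',o['wrist_force'].round(1),'gf',round(o['grasp_force'],1),'w',round(o['gripper_width']*85.4,1),'t',round(o['time_s'],2))
E
python3 - <<'E'
from h import *
tool(.5373,.2408);d=wcam('wc');P=pts(d);z=P[...,2]
m=(np.hypot(P[...,0]-.537,P[...,1]-.24)<.075)&(d['range_z']>.1)&(z>.06)&(z<.08)
m=cv2.morphologyEx(m.astype(np.uint8),cv2.MORPH_OPEN,np.ones((3,3)))>0
print(drect(P,m),m.sum());cv2.imwrite('pics/wc.png',d['color'])
E
```

```text
time_s: 14.1
position: [0.5348, 0.2366, 0.2143]
eef_rot: [-0.0, 0.628, 0.778, -0.001]
wrist_force: [0.5, 0.3, -0.1]
gripper_width: 0.999
grasp_force: 0.0
pos [0.5348 0.2366 0.2143] tool shift [ 0.0036  0.0033 -0.    ] y azimuth 12.21 tz [-0.001 -0.001 -1.   ] j [-0.88  0.33  0.53  1.53 -0.17  1.33 -0.12] F [ 0.5  0.3 -0.1] gf 0.0 w 85.3 t 14.1
[537.4 241.3  60.3 100.2  10.5] 5328
```

View pics/wc.png

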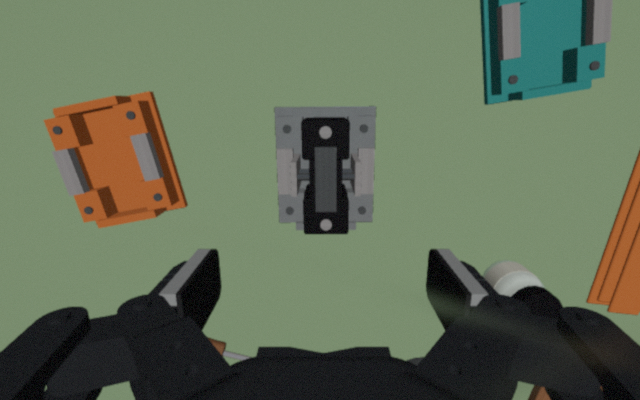

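The tool is aligned with the cassette: its studs at (325,132) and (326,225) lie straight along the tool's x, and the lips are even on both sides. I descend with the fingers open.

```bash
python3 -m inch '{"xyz":[[0.0036,0.0033,0],[0,0,0.05],[0,0,0.05],[0,0,0.04],[0,0,0.02],[0,0,0.01],[0,0,0],[0,0,0]],"roll":[0,0,0,0,0,0,0,0],"grip":[0.0854,0.0854,0.0854,0.0854,0.0854,0.0854,0.0854,0.0854]}'
python3 - <<'E'
from h import *
tool(.5373,.241)
E
```

```text
time_s: 14.95
position: [0.5388, 0.2413, 0.0464]
eef_rot: [0.0, 0.629, 0.777, 0.001]
wrist_force: [-0.3, 0.2, 0.8]
gripper_width: 1.002
grasp_force: 0.0
pos [0.5388 0.2413 0.0464] tool shift [ 0.     -0.0015 -0.    ] y azimuth 12.03 tz [ 0.002  0.001 -1.   ] j [-0.84  0.5   0.48  1.71 -0.27  1.   -0.06] F [-0.3  0.2  0.8] gf 0.0 w 85.6 t 14.95
```

```bash
python3 -m inch '{"xyz":[[0,-0.001,0.01],[0,0,0],[0,0,0],[0,0,0],[0,0,0],[0,0,0],[0,0,0],[0,0,0],[0,0,0],[0,0,0],[0,0,0]],"roll":[0,0,0,0,0,0,0,0,0,0,0],"grip":[0.0854,0.07,0.062,0.056,0.05,0.045,0.04,0.04,0.04,0.04,0.04]}' 40
python3 - <<'E'
from h import *
tool(.5373,.241)
E
```

```text
time_s: 16.05
position: [0.5368, 0.241, 0.0368]
eef_rot: [-0.0, 0.629, 0.777, 0.001]
wrist_force: [-6.7, -2.7, 13.8]
gripper_width: 0.489
grasp_force: 40.1
pos [0.5368 0.241  0.0368] tool shift [-0.0001  0.0005  0.    ] y azimuth 12.02 tz [ 0.     0.001 -1.   ] j [-0.84  0.51  0.48  1.72 -0.27  0.98 -0.05] F [-6.7 -2.7 13.8] gf 40.1 w 41.8 t 16.05
```

```bash
python3 -m inch '{"xyz":[[0,0,0],[0,0,-0.005],[0,0,-0.01],[0,0,-0.015],[0,0,-0.02],[0,0,-0.02],[0,0,-0.02],[0,0,-0.03],[0,0,-0.03],[0,0,0],[0,0,0]],"roll":[0,0,0,0,0,0,0,0,0,0,0],"grip":[0.04,0.04,0.04,0.04,0.04,0.04,0.04,0.04,0.04,0.04,0.04]}' 60
python3 - <<'E'
from h import *
th=np.radians(-7.1)
tool(.561,-.1775)
d=wcam('wl');cv2.imwrite('pics/wl.png',d['color'])
E
```

```text
time_s: 17.15
position: [0.5371, 0.2408, 0.186]
eef_rot: [0.0, 0.629, 0.777, 0.001]
wrist_force: [-0.6, -0.6, -5.0]
gripper_width: 0.483
grasp_force: 51.8
pos [0.5371 0.2408 0.186 ] tool shift [-4.141e-01 -6.360e-02 -4.000e-04] y azimuth 12.0 tz [ 0.002  0.001 -1.   ] j [-0.88  0.35  0.53  1.57 -0.18  1.27 -0.12] F [-0.6 -0.6 -5. ] gf 51.8 w 41.2 t 17.15
```

View pics/wl.png

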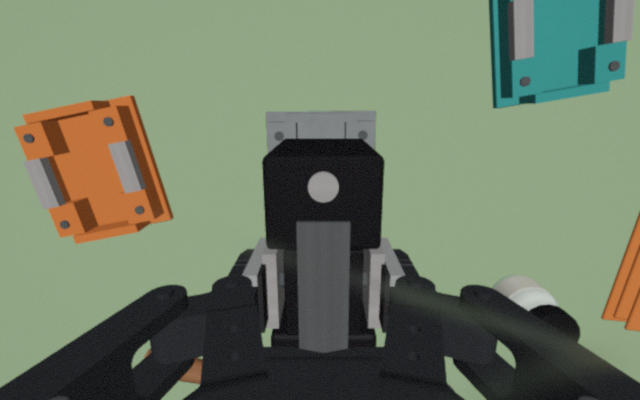

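The cassette is out of the dock and held by both catches, with the emptied dock behind it at (320,125). I carry it over the blank.

```bash
python3 -m inch '{"xyz":[[-0.015,-0.003,0],[-0.03,-0.005,0],[-0.035,-0.006,0],[-0.035,-0.006,0],[-0.035,-0.005,0],[-0.035,-0.005,0],[-0.035,-0.005,0],[-0.035,-0.005,0],[-0.035,-0.005,0],[-0.035,-0.005,0],[-0.035,-0.005,0],[-0.03,-0.005,0],[-0.024,-0.004,0],[0,0,0],[0,0,0],[0,0,0],[0,0,0],[0,0,0],[0,0,0]],"roll":[0,0,0,0,0,0,0,0,0,0,0,0,0,5,5,5,4,0,0],"grip":[0.04,0.04,0.04,0.04,0.04,0.04,0.04,0.04,0.04,0.04,0.04,0.04,0.04,0.04,0.04,0.04,0.04,0.04,0.04]}'
python3 - <<'E'
from h import *
tool(.561,-.1775)
E
```

```text
time_s: 19.1
position: [0.5594, -0.178, 0.1843]
eef_rot: [-0.0, 0.748, 0.663, -0.001]
wrist_force: [-0.8, -0.4, -3.9]
gripper_width: 0.481
grasp_force: 51.8
pos [ 0.5594 -0.178   0.1843] tool shift [ 0.0007  0.0015 -0.    ] y azimuth -6.91 tz [-0.002 -0.    -1.   ] j [-0.33  0.4   0.77  1.58 -0.29  1.28  0.36] F [-0.8 -0.4 -3.9] gf 51.8 w 41.1 t 19.1
```

```bash
python3 -m inch '{"xyz":[[0.001,0.0015,0.01],[0,0,0.02],[0,0,0.02],[0,0,0.01],[0,0,0],[0,0,0],[0,0,0],[0,0,0],[0,0,0]],"roll":[0,0,0,0,0,0,0,0,0],"grip":[0.04,0.04,0.04,0.04,0.04,0.04,0.04,0.04,0.04]}'
python3 - <<'E'
from h import *
tool(.561,-.1775);s=snap('scene');w=wcam('wf')
P=pts(s);z=P[...,2];H,S,V=cv2.split(cv2.cvtColor(s['color'],cv2.COLOR_BGR2HSV))
c=cv2.resize(s['color'][120:300,140:340],(400,360));cv2.imwrite('pics/f.png',np.hstack([c,cv2.resize(w['color'],(400,250))[:360] if 0 else cv2.copyMakeBorder(cv2.resize(w['color'],(400,250)),0,110,0,0,0)]))
E
```

```text
time_s: 20.0
position: [0.5624, -0.1768, 0.1258]
eef_rot: [0.0, 0.749, 0.663, 0.0]
wrist_force: [0.9, -0.2, -3.8]
gripper_width: 0.481
grasp_force: 51.9
pos [ 0.5624 -0.1768  0.1258] tool shift [-0.0009 -0.0013 -0.    ] y azimuth -6.98 tz [ 0.001 -0.    -1.   ] j [-0.31  0.46  0.75  1.64 -0.33  1.17  0.39] F [ 0.9 -0.2 -3.8] gf 51.9 w 41.0 t 20.0
```

View pics/f.png

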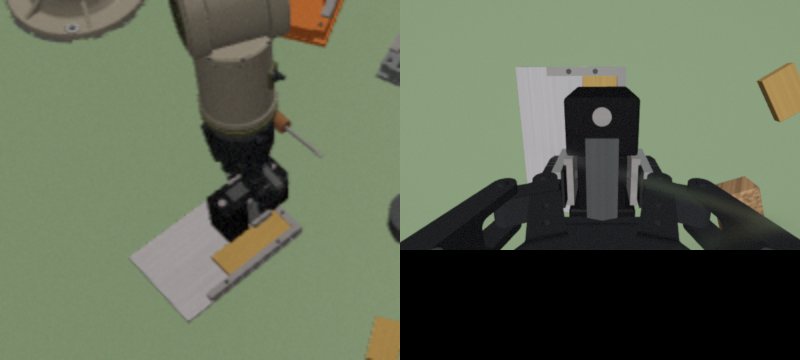

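The cassette is level and lined up over the blank, which is still in the corner. The underside is about 81 mm above it.

```bash
python3 -c "from cell import ctrl;print(ctrl.hand_in())"
```

```text
the job is handed in; nothing more can be done
None
```

I handed the job in at about 20 s, and no verdict came back: the blank is snug in the jig's corner, and the cassette is held level by its pinched catches, lined up over the blank about 81 mm above it.

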